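Slide the chopping board out until its handle overhangs

ROBOT

A 7-joint arm with a two-finger parallel gripper is mounted at the origin on the work surface. World frame = base frame: x ahead of the robot, y to its left, z up, the work surface at z = 0. Lengths are in m, angles in rad, forces in N, time in s.
With the tool pointing down it reaches from about 0.35 to 0.775 m from the base axis. Payload 3.1 kg.
Tool frame: the origin (TCP) lies at the very end of the fingers, on their centre line; the grasp point (between the pads) lies 19 mm behind it; z points along the fingers, y is the line along which they close (so a half turn about z gives the same grasp; the last joint's range is limited). The gripper opens to 85 mm and grips with 20 to 120 N. Pads are 22 mm wide; open, the fingers measure 114 mm over their backs; the gripper's body (76 mm by 85 mm) begins 54 mm behind the grasp point. The pads swing forward as they close: fully open they stand 13 mm farther back than shut.
Start: joints at [-1.39, 0.311, 0.014, 1.512, -0.004, 1.319, -0.027], TCP at [0.121, 0.536, 0.231] pointing down, gripper open.
Joint ranges: [-2.7, 2.7], [-0.3, 1.91], [-1.27, 1.3], [0.12, 2.57], [-1.44, 4.58], [0.2, 2.03], [-3.05, 3.05]. Speed limits (rad/s): [2.79, 2.79, 3.14, 3.14, 3.14, 3.14, 3.14].

INTERFACE

Orientations are given as a 3x3 rotation matrix whose columns are the frame's x, y, z axes.
In Python, from workcell import manip gives the robot as it stands.
- The arm moves only by the tool servo_tool, never from a script. Its argument "moves" is a list of rows, each a list of 7 numbers: the finger opening in cm, from 0 to 8.54, then the shift along the tool's x, y, z in cm, then the turn, a rotation vector about the tool's x, y, z in rad. In form: [[grip, dx, dy, dz, ax, ay, az], ...]. A call has 1 to 8 rows; each row is the pose to reach, as a shift and turn from the pose commanded when the call began, along the tool's axes at that moment; what a row does not reach only later rows make up. A row lasts 1/10 s, in which the tool goes at most 50 mm and 8.59 degrees, less where a joint would pass 70% of its speed; a pose out of reach is approached as far as the arm can. A call with a gripper value outside its range is refused whole. The fingers move at their own pace and stop on an object; "squeeze" is the grip in N (left out, the last holds). Time passes only in rows, so rows that repeat a pose let the fingers close. It gives the time, the measured TCP pose, the force, the opening and the grip force at its end, in the units of the state.
- manip.state(): the state, without advancing time (a new reading comes with each control period).
- manip.snapshot(name): name is "scene" or "top" or "wrist"; returns the picture (480x640x3 uint8, red, green, blue); there is no depth.
- manip.calibration(name): a dict with "mtx" (3x3 intrinsics, pixels), "k1" (the pictures are not rectified: a ray, as slopes to the right and down, at radius r is drawn at 1 + k1 r^2 times it, then the intrinsics apply), "position" and "attitude" of the camera in the world; the wrist camera has in their place "tool_from_camera" (4x4, takes a point from camera to tool coordinates, whose origin is the TCP and whose axes are the flange's). Camera axes: x right, y down, z forward; pixel columns grow to the right and rows downward; lengths in m; the calibration is good to about 2 mm. A picture is of the moment at which its call begins: read the wrist's pose just before it. calibration takes no time and is no camera call.
- manip.finish_job(): hands the job in; it is judged then, once.
The state is a dict: "t": time; "qpos": joint angles; "qd": joint speeds; "joint_torque": joint torques, N m; "eef_pos": TCP position; "tool_rot": TCP orientation; "force": force on the tool from outside, world axes, zero at the start; "wrist_torque": the same for the moment, N m; "grip_width": opening from 0.0 (shut) to 1.0 (fully open); "gripper_force": force on a finger pad.
Only numpy, scipy, OpenCV 4.12 (cv2) and the standard library are available. Lean on these libraries where they do the work, as an engineer would, in place of code of your own. Each camera call takes 0.05 s, during which the arm holds its last target. There are 200 camera calls.

TASK

The thin paddle-shaped chopping board lies flat on the low white riser, where no hand can get under its handle. Push it gently with the fingertips, flat on the riser all the way and never lifted or tipped, towards the riser's end that its handle points to, until the whole handle sticks out over that edge and the shoulder of the broad blade is level with the edge (to within a centimetre), with the board square to the edge and the blade still wholly on the riser. Leave everything else standing where it is and finish clear of everything.

Things in the scene. Friction and masses are not known exactly. Their poses are not given: they have to be found in the camera images.
- board: flat loose wooden paddle, 10 mm thick, about 160 g. Blade 120 mm (its x) by 190 mm (its y); handle 28 mm wide, 90 mm long, pointing along its own +y from the middle of the blade. Origin: underside, centre of the blade: blunt rear side at y = -95 mm, shoulder at +95, handle tip at +185; z up. Starts with the handle wholly over the riser, up to 0.25 rad from square
- board_shoulder (a point): the middle of the blade's front side, where the handle begins, at the board's underside; axes as the board's
- riser: low white steel riser, bridge-shaped, fixed to the counter: 300 mm (its x) by 440 mm (its y), flat top 70 mm above the counter, no rim. Origin: on the counter below its centre. The edge to overhang is the straight side at its own y = +220 mm. Turned up to 0.25 rad from the robot's axes
- riser_edge (a point): the middle of that edge, at the height of the riser's top (70 mm); its y points outward, past the edge, and its x runs along the edge; axes as the riser's
- salt_jar: a small glass jar with a steel cap, 40 mm across, 50 mm tall, standing on the riser beside the board's lane near the edge; origin at the centre of its underside
- dip_dish: a small white ceramic dip dish, 52 mm across, 24 mm tall, standing on the riser on the other side of the lane near the edge; origin at the centre of its underside
- mug: a blue ceramic mug, 76 mm across plus its handle, 88 mm tall, standing on the counter beyond the riser's edge, off to one side of where the board's handle will come out; origin at the centre of its underside
- rice_bowl: a white bowl, 116 mm across, 58 mm tall, on the counter behind the board's blunt end, past the riser's other end; origin at the centre of its underside
- detergent: a yellow jug of washing-up liquid, 88 mm across, 204 mm tall, on the counter; origin at the centre of its underside
- turner: a steel turner (spatula), 260 mm long, lying on the counter past the riser's other end, beside the bowl; origin near its middle, on its underside

How it is judged:
At the end, for the whole second after the job is handed in: Board at rest flat on the riser (underside 66-75 mm up, tilt < 0.04 rad), shoulder within 12 mm of the edge either way, within 0.15 rad of square, shoulder middle within 88 mm of the edge middle; no bystander over 20 mm from its start (y of board_shoulder in the frame of riser_edge between -0.012 and 0.012 m and x of board_shoulder in the frame of riser_edge between -0.088 and 0.088 m and height (world z) of board between 0.066 and 0.075 m and angle between the y axis of board and the y axis of riser, either way round below 0.15 rad and angle between board's own z axis and vertical below 0.04 rad and linear speed of board below 0.01 m/s and distance of each of salt_jar, dip_dish, mug, rice_bowl, detergent, turner from where it was at the start of the episode below 0.02 m); the robot touches nothing.
It fails at once if the board is lifted off the riser or falls (its origin more than 8 mm off the height it lies at) (height (world z) of board above 0.078 m or height (world z) of board below 0.062 m).
It fails at once if the board is tipped by more than 0.1 rad (angle between board's own z axis and vertical above 0.1 rad).
It fails at once if the fingers bear on the board with more than 30 N (not gentle) (contact force between the fingers and board above 30 N).
It fails at once if a bystander is moved by more than 20 mm (distance of any of salt_jar, dip_dish, mug, rice_bowl, detergent, turner from where it was at the start of the episode above 0.02 m).
It also fails if it takes over 45 s, if anything falls off the work surface, if the arm or the gripper's body presses on something with over 40 N, if the wrist force passes 120 N, or if a joint passes its speed limit or range.

## Working session

There is one attempt and no reset: what is moved stays moved. The work goes in short steps, Python scripts to look and compute and a tool call to move; the robot and the scene stay as the last step left them, time stands still between calls to the robot, and variables do not carry over. Pictures are saved under pics/ and viewed, at most 10 in all, crops included, and the job is handed in when it is done.

Besides the shell and the picture viewer there is one more tool, called after ">>>" by a JSON object that holds its "op" and its "data". servo_tool: Moves the arm, as the interface text tells. Its arguments: {"type":"object","properties":{"moves":{"type":"array"},"squeeze":{"type":"number"}},"required":["moves"]}

```bash
mkdir -p pics; cat > h.py <<'E'
import numpy as np, cv2
from workcell import manip
def snap(name,fn):
    s=manip.state(); im=manip.snapshot(name); cv2.imwrite('pics/'+fn,im[:,:,::-1]); return s,im
def cam(name,s=None):
    c=manip.calibration(name)
    if 'position' in c: return c,np.array(c['attitude']),np.array(c['position'])
    T=np.array(c['tool_from_camera']); R=np.array(s['tool_rot'])
    return c,R@T[:3,:3],R@T[:3,3]+np.array(s['eef_pos'])
def px2w(name,uv,z,s=None):
    c,R,p=cam(name,s); K=np.array(c['mtx']); k=c['k1']
    uv=np.atleast_2d(uv).astype(float)
    d=cv2.undistortPoints(uv[:,None],K,np.array([k,0,0,0.]))[:,0]
    r=np.c_[d,np.ones(len(d))]@R.T
    return p+r*((z-p[2])/r[:,2])[:,None]
def w2px(name,P,s=None):
    c,R,p=cam(name,s); q=(np.atleast_2d(P)-p)@R
    return cv2.projectPoints(q,np.zeros(3),np.zeros(3),np.array(c['mtx']),np.array([c['k1'],0,0,0.]))[0][:,0]
E
python3 - <<'E'
from h import *
s,_=snap('top','top0.png'); print(s); snap('scene','scene0.png')
for n in('top','scene','wrist'): print(n,manip.calibration(n))
E
```

```text
{'t': 0.0, 'qpos': array([-1.38971348,  0.31173033,  0.0140055 ,  1.51306465, -0.00440346,
        1.31915523, -0.02724087]), 'qd': array([ 0.00197123, -0.00033924,  0.00068076,  0.00174648, -0.00153707,
       -0.00102956, -0.00026116]), 'joint_torque': array([-5.74219985e-05, -3.79913163e+01,  1.46225025e-01, -2.30590850e+01,
        1.22549143e-02,  1.37772347e-02,  2.36292522e-05]), 'eef_pos': array([0.12135501, 0.53570931, 0.23021545]), 'tool_rot': array([[-9.75291284e-01,  2.20922464e-01, -4.19391872e-04],
       [ 2.20922841e-01,  9.75288604e-01, -2.28866498e-03],
       [-9.65893926e-05, -2.32476825e-03, -9.99997293e-01]]), 'force': array([ 0.78488705, -1.023361  , -0.66823822]), 'wrist_torque': array([-0.02731754,  0.04751821, -0.01046175]), 'gripper_force': 0.0, 'grip_width': 0.9993076094447378}
top {'mtx': array([[582.21412225,   0.        , 330.06147873],
       [  0.        , 582.21412225, 232.08125726],
       [  0.        ,   0.        ,   1.        ]]), 'k1': -0.12901771466882056, 'position': array([0.31343832, 0.0197841 , 1.4996579 ]), 'attitude': array([[ 1.47383543
[... 433 characters left out ...]
y([[-0.08770005,  0.57968056, -0.81011058],
       [ 0.99600841,  0.03746576, -0.08101586],
       [-0.01661191, -0.81398204, -0.58065246]])}
wrist {'mtx': array([[366.24740848,   0.        , 314.30751765],
       [  0.        , 366.24740848, 236.5858414 ],
       [  0.        ,   0.        ,   1.        ]]), 'k1': -0.02957290248242357, 'tool_from_camera': array([[ 1.08725696e-03, -9.59145205e-01, -2.82912165e-01,
         7.16816107e-02],
       [ 9.99998880e-01,  1.33380501e-03, -6.78857113e-04,
        -7.47143500e-04],
       [ 1.02847221e-03, -2.82911110e-01,  9.59145581e-01,
        -1.43130736e-01],
       [ 0.00000000e+00,  0.00000000e+00,  0.00000000e+00,
         1.00000000e+00]])}
```

View pics/top0.png

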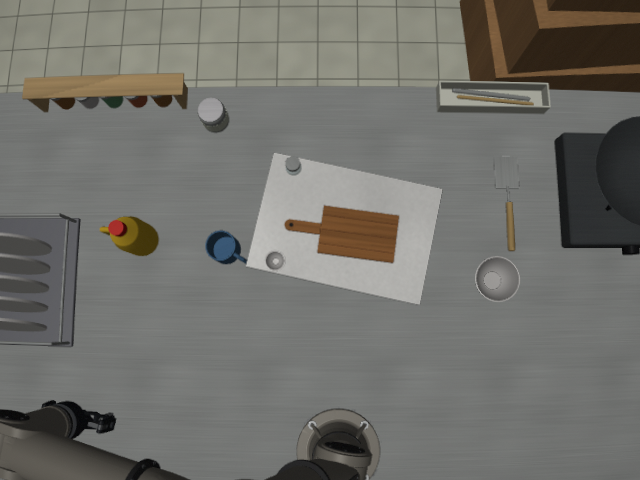

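View pics/scene0.png

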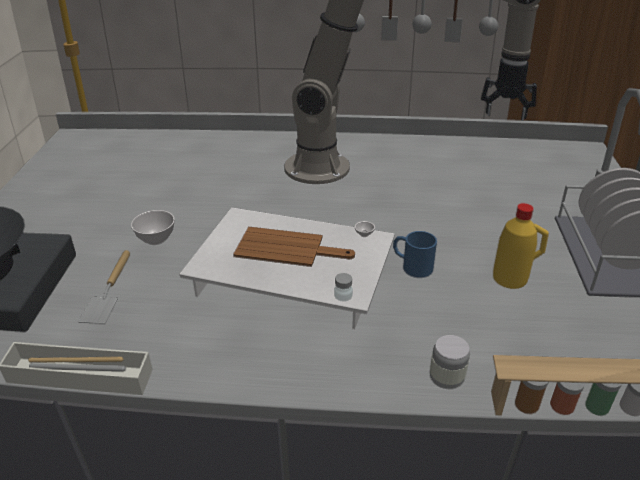

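The top view shows the riser with corners near (275,153), (442,188), (420,304) and (247,266). The board's handle points left, with its tip near (285,225). The jar is at (293,164), the dish at (275,260), the mug at (224,247) and the bowl at (497,279). Next I'll refine these by segmentation.

```bash
cat >> h.py <<'E'
def board(im,name,s=None,z=0.08,roi=None):
    hsv=cv2.cvtColor(im,cv2.COLOR_RGB2HSV)
    m=((hsv[...,0]<22)&(hsv[...,1]>85)&(hsv[...,2]>40)).astype(np.uint8)
    if roi: mm=np.zeros_like(m); mm[roi[1]:roi[3],roi[0]:roi[2]]=1; m&=mm
    m=cv2.morphologyEx(m,cv2.MORPH_CLOSE,np.ones((5,5)))
    n,l,st,_=cv2.connectedComponentsWithStats(m); k=1+np.argmax(st[1:,4]); m=(l==k).astype(np.uint8)
    c=max(cv2.findContours(m,cv2.RETR_EXTERNAL,cv2.CHAIN_APPROX_NONE)[0],key=len)[:,0]
    W=px2w(name,c,z,s)[:,:2]
    # fit the known outline to contour
    from scipy.optimize import least_squares
    A=np.array([[-60,-95],[60,-95],[60,95],[14,95],[14,185],[-14,185],[-14,95],[-60,95]])/1e3
    def sd(p):
        C,S=np.cos(p[2]),np.sin(p[2]); q=(W-p[:2])@np.array([[C,-S],[S,C]])
        a=A; b=np.roll(A,-1,0); d=b-a
        t=np.clip(((q[:,None]-a)*d).sum(2)/(d*d).sum(1),0,1)
        return np.linalg.norm(q[:,None]-a-t[...,None]*d,axis=2).min(1)
    g=W.mean(0); best=min((least_squares(sd,[g[0],g[1],a],loss='soft_l1',f_scale=.003) for a in np.arange(0,6.3,.4)),key=lambda r:r.cost)
    return best.x,np.median(sd(best.x))
E
python3 - <<'E'
from h import *
im=cv2.imread('pics/top0.png')[:,:,::-1].copy()
p,e=board(im,'top',roi=(250,150,440,300)); print('board x,y,yaw',p,e)
R=np.array([[np.cos(p[2]),-np.sin(p[2])],[np.sin(p[2]),np.cos(p[2])]])
hsv=cv2.cvtColor(im,cv2.COLOR_RGB2HSV); m=((hsv[...,1]<25)&(hsv[...,2]>195)).astype(np.uint8); 
print(im[180,350],im[330,350],im[280,350])
m=((im.min(2)>175)).astype(np.uint8); m[:140]=0;m[:,:235]=0;m[:,455:]=0
c=max(cv2.findContours(m,cv2.RETR_EXTERNAL,cv2.CHAIN_APPROX_NONE)[0],key=len)
q=cv2.approxPolyDP(cv2.convexHull(c),6,True)[:,0]; print(q.tolist())
Q=px2w('top',[[275,153],[442,188],[420,304],[247,266]],.07); print(Q[:,:2],np.linalg.norm(np.roll(Q,-1,0)-Q,axis=1))
print(px2w('top',q,.07)[:,:2])
for n,uv,z in (('jarcap',(293,162),.12),('dish',(275,260),.09),('mugtop',(223,245),.088),('mughandle',(245,262),.06),('bowltop',(497,278),.058),('turner',(512,250),.01)): print(n,px2w('top',uv,z))
E
```

```text
board x,y,yaw [ 0.53591779 -0.04727645  6.14851074] 0.002152348783511883
[169 168 165] [118 120 119] [177 176 173]
[[264, 193], [307, 239], [271, 270], [247, 265]]
[[ 0.74515514  0.16190782]
 [ 0.65442402 -0.26197073]
 [ 0.36291779 -0.19950818]
 [ 0.45591268  0.22630584]] [0.43348028 0.29812322 0.43585046 0.29632466]
[[0.64054691 0.18772512]
 [0.52360634 0.07837218]
 [0.44620225 0.16664043]
 [0.45839489 0.22636006]]
jarcap [[0.70703297 0.11225329 0.12      ]]
dish [[0.46881917 0.15520346 0.09      ]]
mugtop [[0.50570028 0.28422117 0.088     ]]
mughandle [[0.46689785 0.2329801  0.06      ]]
bowltop [[ 0.42709616 -0.39713046  0.058     ]]
turner [[ 0.50388971 -0.45400463  0.01      ]]
```

>>> {"op": "servo_tool", "data": {"moves": [[6,-3.8,-2.3,0,0,0,0.1],[6,-7.6,-4.6,0,0,0,0.2],[6,-11.4,-6.9,0,0,0,0.3],[6,-15.2,-9.2,0,0,0,0.4],[6,-19,-11.5,0,0,0,0.5],[6,-22.8,-13.8,0,0,0,0.6],[6,-26.6,-16.1,0,0,0,0.7],[6,-30.4,-18.4,0,0,0,0.8]]}}

```text
t: 0.9
eef_pos: [0.3781, 0.2882, 0.2311]
tool_rot: [[-0.518, 0.856, -0.0], [0.856, 0.518, -0.0], [0.0, -0.0, -1.0]]
force: [-0.3, 0.8, 0.3]
grip_width: 0.704
gripper_force: 0.0
```

>>> {"op": "servo_tool", "data": {"moves": [[6,-4.3,-1.2,0,0,0,0.095],[6,-8.6,-2.4,0,0,0,0.19],[6,-12.9,-3.6,0,0,0,0.285],[6,-17.2,-4.8,0,0,0,0.38],[6,-21.5,-6.0,0,0,0,0.475],[6,-25.8,-7.2,0,0,0,0.57],[6,-30.1,-8.4,0,0,0,0.665],[6,-34.4,-9.6,0,0,0,0.757]]}}

```text
t: 1.7
eef_pos: [0.4745, -0.0553, 0.2311]
tool_rot: [[0.211, 0.978, -0.0], [0.978, -0.211, 0.001], [0.001, -0.0, -1.0]]
force: [0.6, 0.5, -0.5]
grip_width: 0.701
gripper_force: 0.0
```

>>> {"op": "servo_tool", "data": {"moves": [[6,-4,2,1,0,0,0],[6,-8,4,2,0,0,0],[6,-12,6,4,0,0,0],[6,-12,6,6,0,0,0],[6,-12,6,6,0,0,0]]}}

```text
t: 2.2
eef_pos: [0.5057, -0.1842, 0.168]
tool_rot: [[0.211, 0.977, -0.007], [0.977, -0.211, 0.002], [-0.0, -0.008, -1.0]]
force: [-0.2, -0.0, 0.4]
grip_width: 0.701
gripper_force: 0.0
```

```bash
python3 - <<'E'
from h import *
s,im=snap('wrist','w1.png'); print(s['eef_pos'],s['force'])
s2,im2=snap('top','top1.png')
print(board(im2,'top',roi=(250,150,440,300)))
print(board(im,'wrist',s))
E
```

```text
[ 0.50567454 -0.18421504  0.16802322] [-0.22899183 -0.01132141  0.38808723]
(array([ 0.53591895, -0.04743332,  6.14923751]), np.float64(0.0021814556992098798))
(array([ 0.52230789, -0.14097821,  2.96668827]), np.float64(0.0016102080116276174))
```

View pics/w1.png

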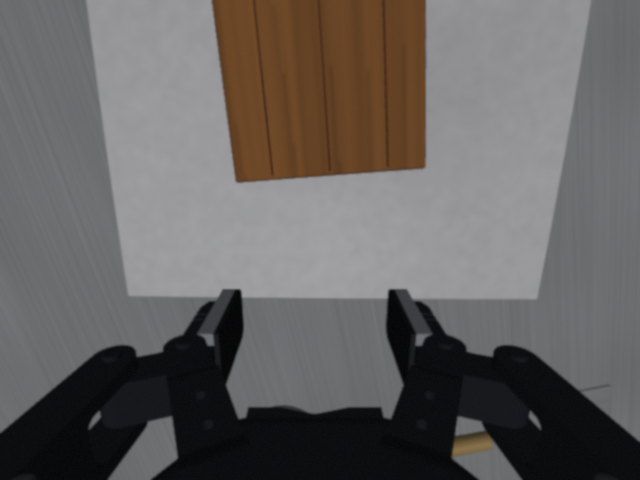

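The wrist view shows the blade's rear corners at (237,182) and (424,168), and the riser's rear corners at (128,296) and (538,299). I'll work out the offsets in tool axes.

```bash
python3 - <<'E'
from h import *
s=manip.state();R=np.array(s['tool_rot']);p=np.array(s['eef_pos'])
r=px2w('wrist',[[128,296],[538,299]],.07,s); b=px2w('wrist',[[237,182],[424,168]],.08,s)
for n,q in (('riser',r),('board',b)):
    d=q[1]-q[0]; print(n,q[:,:2].tolist(),np.linalg.norm(d),'ang',np.arctan2(d[1],d[0]),'tool',((q-p)@R*100).round(2).tolist())
d=(r[1]-r[0])/np.linalg.norm(r[1]-r[0]); n=np.array([-d[1],d[0],0]); e=r.mean(0)+.44*n
print('edge mid from rear',e)
E
```

```text
riser [[0.3644281976319126, -0.19993236142722026], [0.6604260284292474, -0.2643823024543305]] 0.3029331786634234 ang -0.21439159849081657 tool [[-4.69, -13.7, 10.11], [-4.9, 16.6, 10.06]]
board [[0.4678950134842801, -0.13470720688540383], [0.5861410416824153, -0.15035251574251113]] 0.11927656464649068 ang -0.1315474093227071 tool [[3.82, -4.92, 9.1], [4.73, 6.97, 9.08]]
edge mid from rear [0.60603843 0.19776931 0.07      ]
```

>>> {"op": "servo_tool", "data": {"moves": [[6,0,0.5,3,0,0,0],[6,0,1,6,0,0,0],[6,0,1,8,0,0,0],[6,0,1,9,0,0,0],[6,0,1,9,0,0,0]]}}

```text
t: 2.8
eef_pos: [0.5182, -0.184, 0.081]
tool_rot: [[0.205, 0.979, -0.001], [0.979, -0.205, 0.001], [0.001, -0.001, -1.0]]
force: [0.4, 0.3, -0.3]
grip_width: 0.702
gripper_force: 0.0
```

>>> {"op": "servo_tool", "data": {"moves": [[6,0,0,0.2,0,0,0],[6,0,0,0.3,0,0,0],[6,0,0,0.4,0,0,0],[6,0,0,0.4,0,0,0]]}}

```text
t: 3.2
eef_pos: [0.5186, -0.1858, 0.0779]
tool_rot: [[0.207, 0.978, 0.001], [0.978, -0.207, -0.0], [0.0, 0.001, -1.0]]
force: [-0.3, -0.0, 0.5]
grip_width: 0.7
gripper_force: 0.0
```

>>> {"op": "servo_tool", "data": {"moves": [[6,0,0,0.1,0,0,0],[6,0,0,0.2,0,0,0],[6,0,0,0.3,0,0,0],[6,0,0,0.4,0,0,0],[6,0,0,0.4,0,0,0]]}}

```text
t: 3.7
eef_pos: [0.518, -0.1856, 0.073]
tool_rot: [[0.207, 0.978, -0.001], [0.978, -0.207, 0.0], [0.0, -0.001, -1.0]]
force: [0.2, -0.8, -0.1]
grip_width: 0.707
gripper_force: 0.0
```

```bash
python3 - <<'E'
from h import *
s,im=snap('wrist','w2.png'); print(s['eef_pos'],s['force'])
E
```

```text
[ 0.51804693 -0.18564406  0.07302895] [ 0.16952261 -0.78161143 -0.0503186 ]
```

View pics/w2.png

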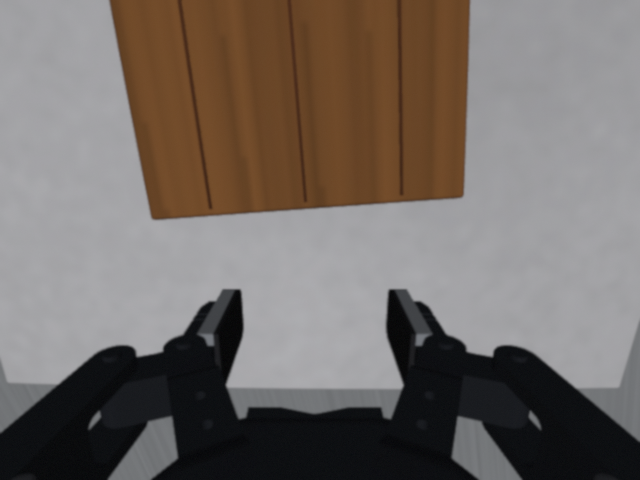

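The rear corners are at (153,218) and (463,196), and the fingers sit symmetric at about column 315, so they are well centred. Next I'll lower a little more and feel for the riser.

>>> {"op": "servo_tool", "data": {"moves": [[6,0,0,0.1,0,0,0],[6,0,0,0.2,0,0,0],[6,0,0,0.3,0,0,0],[6,0,0,0.4,0,0,0],[6,0,0,0.4,0,0,0]]}}

```text
t: 4.25
eef_pos: [0.5181, -0.1856, 0.0691]
tool_rot: [[0.207, 0.978, -0.0], [0.978, -0.207, 0.0], [0.0, -0.0, -1.0]]
force: [-0.6, -0.9, 0.0]
grip_width: 0.702
gripper_force: 0.0
```

>>> {"op": "servo_tool", "data": {"moves": [[6,0,0,0.1,0,0,0],[6,0,0,0.1,0,0,0]]}}

```text
t: 4.45
eef_pos: [0.5182, -0.1857, 0.0682]
tool_rot: [[0.207, 0.978, -0.0], [0.978, -0.207, 0.0], [0.0, -0.0, -1.0]]
force: [-0.2, 0.1, -0.5]
grip_width: 0.7
gripper_force: 0.0
```

>>> {"op": "servo_tool", "data": {"moves": [[6,0,0,0.1,0,0,0],[6,0,0,0.1,0,0,0]]}}

```text
t: 4.65
eef_pos: [0.5182, -0.1856, 0.0672]
tool_rot: [[0.207, 0.978, -0.0], [0.978, -0.207, 0.0], [0.0, -0.0, -1.0]]
force: [-0.0, 0.1, 0.2]
grip_width: 0.704
gripper_force: 0.0
```

>>> {"op": "servo_tool", "data": {"moves": [[6,0,0,0.1,0,0,0],[6,0,0,0.1,0,0,0]]}}

```text
t: 4.85
eef_pos: [0.5181, -0.1857, 0.0662]
tool_rot: [[0.207, 0.978, -0.0], [0.978, -0.207, 0.0], [0.0, -0.0, -1.0]]
force: [0.2, -0.0, -0.2]
grip_width: 0.703
gripper_force: 0.0
```

>>> {"op": "servo_tool", "data": {"moves": [[6,0,0,0.1,0,0,0],[6,0,0,0.1,0,0,0]]}}

```text
t: 5.05
eef_pos: [0.5182, -0.1856, 0.0652]
tool_rot: [[0.207, 0.978, -0.0], [0.978, -0.207, 0.0], [0.0, -0.0, -1.0]]
force: [1.1, 0.2, 0.1]
grip_width: 0.701
gripper_force: 0.0
```

>>> {"op": "servo_tool", "data": {"moves": [[6,0.4,0,0,0,0,0.006],[6,0.8,0,0,0,0,0.006],[6,1.2,0,0,0,0,0.006],[6,1.6,0,0,0,0,0.006],[6,1.9,0,0,0,0,0.006],[6,2.2,0,0,0,0,0.006],[6,2.4,0,0,0,0,0.006],[6,2.6,0,0,0,0,0.006]]}}

```text
t: 5.85
eef_pos: [0.5237, -0.1602, 0.0653]
tool_rot: [[0.213, 0.977, 0.0], [0.977, -0.213, -0.0], [-0.0, 0.0, -1.0]]
force: [0.2, 0.3, -1.0]
grip_width: 0.702
gripper_force: 0.0
```

>>> {"op": "servo_tool", "data": {"moves": [[6,0.2,0,0,0,0,0],[6,0.4,0,0,0,0,0],[6,0.6,0,0,0,0,0],[6,0.8,0,0,0,0,0],[6,1.0,0,0,0,0,0],[6,1.2,0,0,0,0,0],[6,1.4,0,0,0,0,0],[6,1.6,0,0,0,0,0]]}}

```text
t: 6.65
eef_pos: [0.5271, -0.1445, 0.0653]
tool_rot: [[0.213, 0.977, 0.0], [0.977, -0.213, -0.0], [-0.0, 0.0, -1.0]]
force: [-0.7, -0.8, -0.1]
grip_width: 0.703
gripper_force: 0.4
```

```bash
python3 - <<'E'
from h import *
s,im=snap('wrist','w3.png'); print(s['eef_pos'],s['force'])
s2,im2=snap('top','top2.png'); print(board(im2,'top',roi=(250,150,440,300)))
E
```

```text
[ 0.52709455 -0.14451271  0.06531203] [-0.65588438 -0.77527699 -0.09248207]
(array([ 0.53973002, -0.0364672 , -0.15686556]), np.float64(0.0021697367796413994))
```

View pics/w3.png

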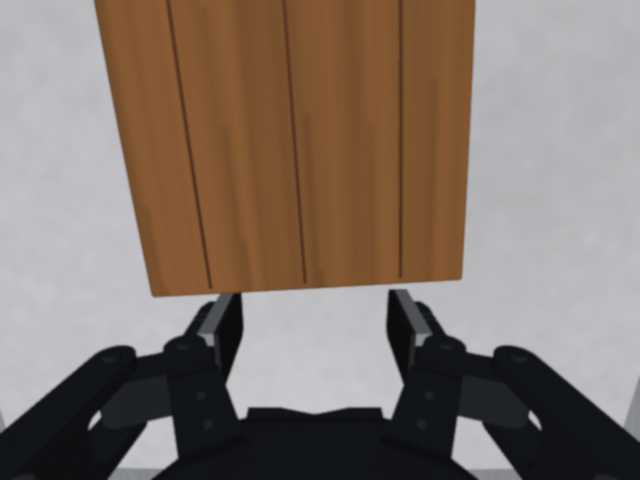

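The left finger is pushing the rear edge at (215,292), and the board is moving and turning towards square. Next I'll keep pushing.

>>> {"op": "servo_tool", "data": {"moves": [[6,0.3,0,0,0,0,0],[6,0.7,0,0,0,0,0],[6,1.1,0,0,0,0,0],[6,1.5,0,0,0,0,0],[6,1.9,0,0,0,0,0],[6,2.3,0,0,0,0,0],[6,2.7,0,0,0,0,0],[6,3.1,0,0,0,0,0]]}}

```text
t: 7.55
eef_pos: [0.5337, -0.114, 0.0653]
tool_rot: [[0.213, 0.977, 0.0], [0.977, -0.213, 0.0], [0.0, -0.0, -1.0]]
force: [-0.8, -0.8, -0.1]
grip_width: 0.7
gripper_force: 0.4
```

>>> {"op": "servo_tool", "data": {"moves": [[6,0.4,0,0,0,0,0],[6,0.8,0,0,0,0,0],[6,1.2,0,0,0,0,0],[6,1.6,0,0,0,0,0],[6,2.0,0,0,0,0,0],[6,2.4,0,0,0,0,0],[6,2.8,0,0,0,0,0],[6,3.2,0,0,0,0,0]]}}

```text
t: 8.35
eef_pos: [0.5405, -0.0828, 0.0653]
tool_rot: [[0.213, 0.977, 0.0], [0.977, -0.213, 0.0], [0.0, 0.0, -1.0]]
force: [0.1, -1.1, -0.5]
grip_width: 0.703
gripper_force: 0.4
```

```bash
python3 - <<'E'
from h import *
s,im=snap('wrist','w4.png'); print(s['eef_pos'],s['force'])
s2,im2=snap('top','top3.png'); print(board(im2,'top',roi=(250,150,440,300)))
E
```

```text
[ 0.54054145 -0.08279499  0.06529826] [ 0.05410219 -1.09325805 -0.45566108]
(array([ 0.55809371,  0.02207299, -0.2187333 ]), np.float64(0.002140050293883056))
```

View pics/top3.png

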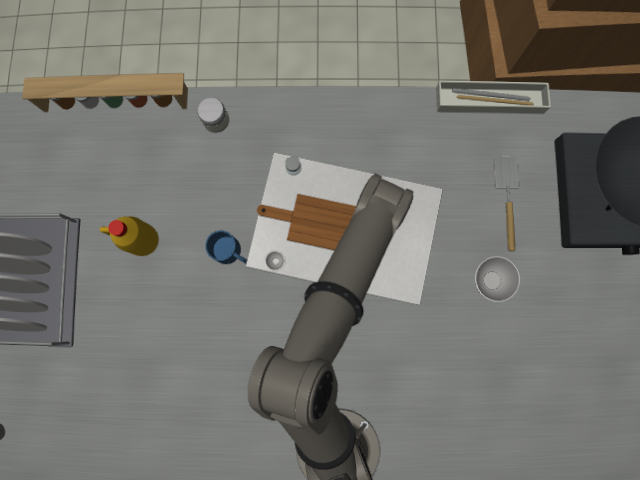

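The board is now square to the riser. Its shoulder shows at about (293,217), the handle tip at (259,210), and the lane is clear of the jar and the dish. About 8 cm remain.

>>> {"op": "servo_tool", "data": {"moves": [[6,0.4,0,0,0,0,0],[6,0.8,0,0,0,0,0],[6,1.2,0,0,0,0,0],[6,1.6,0,0,0,0,0],[6,2.0,0,0,0,0,0],[6,2.4,0,0,0,0,0],[6,2.8,0,0,0,0,0],[6,3.2,0,0,0,0,0]]}}

```text
t: 9.25
eef_pos: [0.5474, -0.0516, 0.0654]
tool_rot: [[0.213, 0.977, 0.0], [0.977, -0.213, -0.0], [-0.0, 0.0, -1.0]]
force: [0.1, -1.1, 0.5]
grip_width: 0.704
gripper_force: 0.6
```

>>> {"op": "servo_tool", "data": {"moves": [[6,0.4,0,0,0,0,0],[6,0.8,0,0,0,0,0],[6,1.2,0,0,0,0,0],[6,1.6,0,0,0,0,0],[6,2.0,0,0,0,0,0],[6,2.4,0,0,0,0,0],[6,2.8,0,0,0,0,0],[6,3.0,0,0,0,0,0]]}}

```text
t: 10.05
eef_pos: [0.5538, -0.0218, 0.0652]
tool_rot: [[0.213, 0.977, 0.0], [0.977, -0.213, 0.0], [0.0, -0.0, -1.0]]
force: [-0.2, -1.1, 1.0]
grip_width: 0.702
gripper_force: 0.7
```

```bash
python3 - <<'E'
from h import *
s2,im2=snap('top','top4.png'); print(s2['eef_pos'],s2['force']); print(board(im2,'top',roi=(200,150,440,300)))
c=im2[140:290,215:335]; cv2.imwrite('pics/top4c.png',cv2.resize(c,None,fx=4,fy=4,interpolation=cv2.INTER_CUBIC)[:,:,::-1])
E
```

```text
[ 0.55382628 -0.02181003  0.06524308] [-0.18164857 -1.11538284  1.02366926]
(array([0.58355741, 0.13612617, 6.07219799]), np.float64(0.0037543000583962205))
```

View pics/top4c.png

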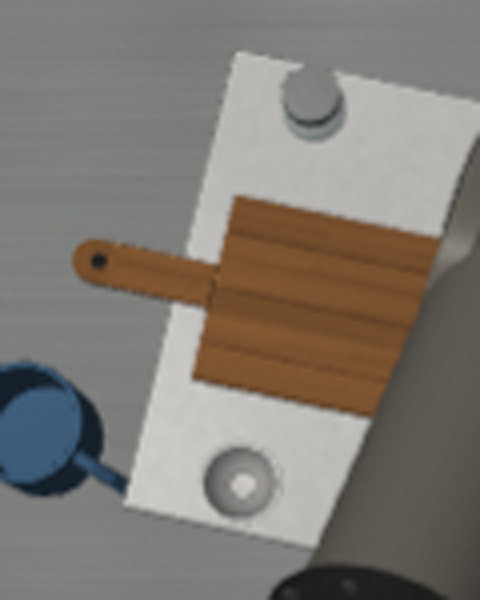

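In this crop (4x, origin 215,140) the riser edge runs from (235,52) to (126,505). The blade's shoulder corners are at (235,196) and (194,379), short of the edge, and nothing has been disturbed.

```bash
python3 - <<'E'
from h import *
f=lambda a:(np.array(a)+.5)/4-.5+np.array([215,140])
e=px2w('top',f([[235,52],[126,505]]),.07)[:,:2]; b=px2w('top',f([[235,196],[194,379]]),.08)[:,:2]
d=e[0]-e[1]; L=np.linalg.norm(d); d/=L; n=np.array([-d[1],d[0]]); m=e.mean(0)
print(L,np.linalg.norm(b[0]-b[1]),np.arctan2(d[1],d[0]),m)
for q in (*b,b.mean(0)): print('x,y',(q-m)@d,(q-m)@n)
s=manip.state(); t=s['eef_pos'][:2]; print('tcp+.201',(t-m)@d,(t-m)@n+.201)
E
```

```text
0.2965839459042599 0.11828380935090294 -0.21199058761679185 [0.60118743 0.19728544]
x,y 0.0543666607080515 -0.02312348771993302
x,y -0.06390681855118838 -0.02468670826576521
x,y -0.004770078921568491 -0.02390509799284913
tcp+.201 -0.00019834268821961043 -0.022812815033484618
```

>>> {"op": "servo_tool", "data": {"moves": [[6,0.4,0,0,0,0,0],[6,0.8,0,0,0,0,0],[6,1.2,0,0,0,0,0],[6,1.6,0,0,0,0,0],[6,1.9,0,0,0,0,0],[6,2.1,0,0,0,0,0],[6,2.3,0,0,0,0,0],[6,2.3,0,0,0,0,0]]}}

```text
t: 10.9
eef_pos: [0.5587, 0.0006, 0.0652]
tool_rot: [[0.213, 0.977, -0.0], [0.977, -0.213, 0.001], [0.001, -0.0, -1.0]]
force: [-1.0, 0.1, -0.4]
grip_width: 0.708
gripper_force: 0.0
```

```bash
python3 - <<'E'
from h import *
s2,im2=snap('top','top5.png'); print(s2['eef_pos'],s2['force'])
c=im2[140:290,200:320]; cv2.imwrite('pics/top5c.png',cv2.resize(c,None,fx=4,fy=4,interpolation=cv2.INTER_CUBIC)[:,:,::-1])
E
```

```text
[0.55866379 0.00056399 0.06523121] [-1.04285508  0.11678427 -0.42943547]
```

View pics/top5c.png

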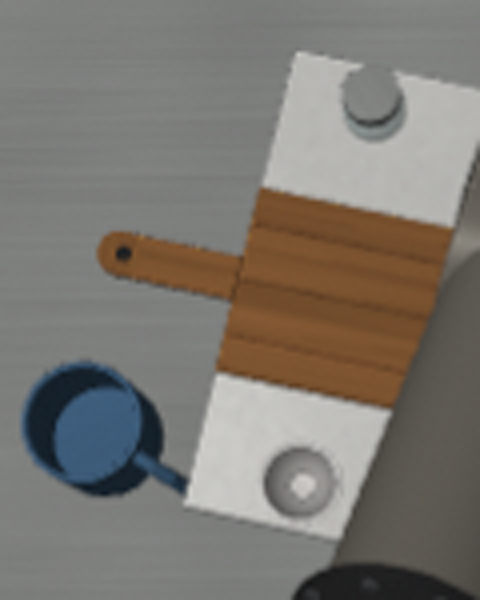

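The shoulder corners (260,187) and (217,371) lie on the edge line from (296,52) to (184,505), to within about 1 mm. Next I'll back off and rise.

>>> {"op": "servo_tool", "data": {"moves": [[6,-0.5,0,0,0,0,0],[6,-1.5,0,0,0,0,0],[6,-3,0,0,0,0,0],[6,-4,0,-1,0,0,0],[6,-5,0,-4,0,0,0],[6,-6,0,-8,0,0,0],[6,-7,0,-12,0,0,0],[6,-7,0,-12,0,0,0]]}}

```text
t: 11.75
eef_pos: [0.547, -0.0739, 0.1925]
tool_rot: [[0.219, 0.976, 0.013], [0.976, -0.219, -0.003], [0.0, 0.014, -1.0]]
force: [1.1, -0.3, -0.2]
grip_width: 0.703
gripper_force: 0.0
```

```bash
python3 - <<'E'
from h import *
s2,im2=snap('top','top6.png'); print(s2['eef_pos'],s2['force'],abs(s2['qd']).max())
a=cv2.imread('pics/top5.png').astype(int)[150:290,200:300]; b=im2[:,:,::-1].astype(int)[150:290,200:300]
d=abs(a-b).max(2); print('changed px', (d>25).sum())
a=cv2.imread('pics/top0.png').astype(int); d=abs(a-im2[:,:,::-1].astype(int)).max(2)
for n,(u,v,r) in dict(jar=(293,164,10),dish=(275,260,11),mug=(224,247,18),bowl=(497,279,22),turner=(508,205,45)).items(): print(n,(d[v-r:v+r,u-r:u+r]>25).sum())
print(manip.finish_job())
E
```

```text
[ 0.54702252 -0.07393518  0.19247425] [ 1.05067424 -0.26565911 -0.17654956] 0.08693850703877731
changed px 611
jar 0
dish 0
mug 0
bowl 0
turner 0
the job is handed in; nothing more can be done
None
```

```bash
python3 - <<'E'
import cv2
c=cv2.imread('pics/top6.png')[140:290,200:320]; cv2.imwrite('pics/top6c.png',cv2.resize(c,None,fx=4,fy=4,interpolation=cv2.INTER_CUBIC))
E
```

```text
(no output)
```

View pics/top6c.png

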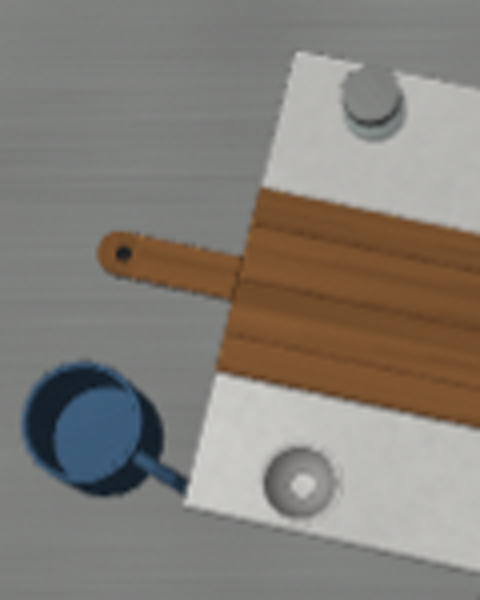

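The job is handed in: the board lies flat and square with its shoulder level with the riser's edge, to about 1 mm by the camera, and the whole handle overhangs; the jar, dish, mug, bowl and turner show no movement in the images (I didn't check the detergent), and the arm backed off clear; the hand-in returned no verdict.

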